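# Press an ointment tin shut and ease the spring arm back up

### The arm

A 7-joint arm with a two-finger parallel gripper is mounted at the origin on the work surface. World frame = base frame: x ahead of the robot, y to its left, z up, the work surface at z = 0. Lengths are in m, angles in rad, forces in N, time in s.
With the tool pointing down it reaches from about 0.375 to 0.925 m from the base axis. Payload 3.1 kg.
Tool frame: the origin (TCP) lies between the finger pads; the fingertips stand 19 mm ahead of it and the grasp point (between the pads) is the TCP; z points along the fingers, y is the direction in which the jaws open and shut (so a half turn about z gives the same grasp; the last joint's range is limited). The gripper opens to 85 mm and grips with 20 to 120 N. Pads are 22 mm wide; open, the fingers measure 114 mm over their backs; the gripper's body (76 mm by 85 mm) begins 54 mm behind the grasp point. The pads swing forward as they close: fully open they stand 13 mm farther back than shut.
Start: joints at [1.141, 0.383, 0.044, 1.598, -0.018, 1.161, -0.05], TCP at [0.212, -0.615, 0.25] pointing down, gripper open.
Joint ranges: [-2.61, 2.61], [-0.41, 2.15], [-1.48, 1.57], [0, 2.5], [-1.57, 4.71], [0.05, 1.97], [-2.85, 2.85]. Speed limits (rad/s): [2.79, 2.79, 3.14, 3.14, 3.14, 3.14, 3.14].

### API

Orientations are given as a unit quaternion [x, y, z, w].
In Python, from bench import move_ptp, movel, move_j, move_gripper, pause, inverse_kinematics, read_camera, camera_params, MotionError, sign_off, look_for, tip_of, read_time_s, read_qpos, read_joint_vel, read_effort, read_eef_pos, read_tcp_rot, read_ft_force, read_ft_torque, read_finger_gap gives the robot as it stands. Calls block until the motion is done:
- move_ptp(position, orientation): joint-space move of the TCP to a pose.
- movel(position, orientation=None, speed=0.15): straight line of the TCP; orientation=None keeps the orientation; speed is the mean speed in m/s.
- move_j(angles): joint-space move.
- move_gripper(opening, effort=None): finger opening in m; effort is the grip in N (None keeps the last); returns when the fingers have stopped.
- pause(seconds).
- inverse_kinematics(position, orientation): joint angles nearest the present ones, or None.
- read_camera(name): name is "scene" or "top" or "wrist"; returns the picture (420x560x3 uint8, red, green, blue); there is no depth.
- camera_params(name): a dict with "K" (3x3 intrinsics, pixels), "camera_from_world" (4x4, takes a point from world to camera coordinates). Camera axes: x right, y down, z forward; pixel columns grow to the right and rows downward; lengths in m; the calibration is good to about 2 mm. A picture is of the moment at which its call begins: read the wrist's pose just before it. camera_params takes no time and is no camera call; for the wrist camera it gives the pose at the moment of the call.
A pose or a line that the arm cannot do raises MotionError and nothing moves.
- sign_off(): hands the job in, once; it reports no verdict.
Trained networks look in the newest picture that a camera, given by its name, has taken for a name from the list of things; names that differ only in an ending like _2 or _b are one class to them, and where a whole thing is asked for, a point or a joint stands for the part that bears it (a point fixed in the world has none). Each returns a list of dicts, best first, with "confidence" (0 to 1); they miss things now and then, are a little off and sometimes report something else, mostly with a low value. They report only what shows in the picture. A call takes as long as a camera call.
- look_for(camera, name): "at" ([column, row] in pixels, amid what is visible of it).
- tip_of(camera, name): "at" ([column, row] in pixels: a listed point, or the origin of a listed thing).
Readings, each from a call of its own:
- read_time_s(): time.
- read_qpos(): joint angles.
- read_joint_vel(): joint speeds.
- read_effort(): joint torques, N m.
- read_eef_pos(): TCP position.
- read_tcp_rot(): TCP orientation.
- read_ft_force(): force on the tool from outside, world axes, zero at the start.
- read_ft_torque(): the same for the moment, N m.
- read_finger_gap(): finger opening in m.
Only numpy, scipy, OpenCV 4.12 (cv2) and the standard library are available. Lean on these libraries where they do the work, as an engineer would, in place of code of your own. Each camera call takes 0.05 s, during which the arm holds its last target. There are 200 camera calls.

### The job

One of the two lever presses has the round aluminium ointment tin in it, with its lid not yet pushed on. Push that press's palm pad down until the lid is fully home, keep it down for a second, then let the spring arm come back up slowly under your hand, over a second or more, so that it never snaps back. Do not work the other press, where the pink medicine cup has been left.

Things in the scene. Friction and masses are not known exactly. Their poses are not given: they have to be found in the camera images.
- tin: small round aluminium ointment tin standing in the nest of one of the two presses (which one varies), 60 mm across, 32 mm high with the lid resting proud and 26 mm with it closed. Origin: centre of its underside; z up
- tin_lid (a joint): how far the tin's lid has been pushed down, m: about 0 = resting 6 mm proud, 0.006 = fully home. It stays where it is left and takes about 4 N to move
- left_press: blue bench lever press, the left (+y) of two alike. Origin: underside of its 16 mm thick, 200 x 100 mm base, below the centre of the round nest (floor at z = 16 mm); x points from the palm-pad end to the hinge, z up. Hinge pin along y at x = 90, z = 79 mm. From it the aluminium arm reaches to -x over the nest, 190 mm to the middle of its pad; a spring keeps it 0.40 rad above level
- right_press: blue bench lever press, the right (-y) of two alike. Origin: underside of its 16 mm thick, 200 x 100 mm base, below the centre of the round nest (floor at z = 16 mm); x points from the palm-pad end to the hinge, z up. Hinge pin along y at x = 90, z = 79 mm. From it the aluminium arm reaches to -x over the nest, 190 mm to the middle of its pad; a spring keeps it 0.40 rad above level
- left_pad (a point): centre of the top face of the left press's black rubber palm pad (40 mm along the arm, 44 across, 16 thick) on the arm's free end, 190 mm along the arm from the hinge pin and 12 mm above the arm's middle line. About 164 mm above the ledge with the arm raised, 87 mm with it fully down on the tin
- right_pad (a point): centre of the top face of the right press's black rubber palm pad (40 mm along the arm, 44 across, 16 thick) on the arm's free end, 190 mm along the arm from the hinge pin and 12 mm above the arm's middle line. About 164 mm above the ledge with the arm raised, 87 mm with it fully down on the tin
- left_arm (a joint): left press's spring arm, rad: 0 = raised against its stop, grows as the pad is pushed down; about 0.42 when fully down on the tin with its lid home, 0.46 at most. The spring always pushes it up: at the pad 3 N to start, 8 N at the bottom, 2 N more while the lid goes on, then a hard stop. Let go, it flies up in a fraction of a second
- right_arm (a joint): right press's spring arm, rad: 0 = raised against its stop, grows as the pad is pushed down; about 0.42 when fully down on the tin with its lid home, 0.46 at most. The spring always pushes it up: at the pad 3 N to start, 8 N at the bottom, 2 N more while the lid goes on, then a hard stop. Let go, it flies up in a fraction of a second

How it is judged:
By the outcome, as a careful person would: the job done as asked, in the order asked, and still so for the second after the job is handed in, with the robot touching nothing.
It also fails if it takes over 38 s, if anything falls off the work surface, if the arm or the gripper's body presses on something with over 40 N, if the wrist force passes 120 N, or if a joint passes its speed limit or range.

## Working session

There is one attempt and no reset: what is moved stays moved. The work goes in short steps, each a Python script; the robot and the scene stay as the last script left them, time stands still between calls to the robot, and variables do not carry over. Pictures are saved under pics/ and viewed, about 8 in all and at most 12, crops included, and the job is handed in when it is done.

```bash
mkdir -p pics; python3 - <<'E'
from bench import *
import cv2
for c in ["scene","top"]:
    im=read_camera(c); cv2.imwrite(f"pics/{c}0.png",im[:,:,::-1])
    P=camera_params(c); print(c,P["K"],P["camera_from_world"])
    for n in ["tin","left_press","right_press","left_pad","right_pad"]:
        print(n,[( [round(float(v)) for v in d["at"]],round(d["confidence"],2)) for d in tip_of(c,n)[:3]],[( [round(float(v)) for v in d["at"]],round(d["confidence"],2)) for d in look_for(c,n)[:3]])
print(read_time_s(),read_tcp_rot(),read_ft_force())
a=cv2.imread("pics/scene0.png");b=cv2.imread("pics/top0.png")
E
```

```text
scene [[380.40627114   0.         275.69358123]
 [  0.         380.40627114 211.46575255]
 [  0.           0.           1.        ]] [[-0.67546697  0.73717703 -0.01773161  0.42128249]
 [ 0.47814669  0.41956115 -0.7715855  -0.18918891]
 [-0.56135561 -0.52965883 -0.63587845  1.35954215]
 [ 0.          0.          0.          1.        ]]
tin [([219, 214], 0.66)] [([210, 209], 0.92)]
left_press [([343, 280], 0.84)] [([335, 278], 0.89)]
right_press [([212, 222], 0.97)] []
left_pad [([376, 217], 0.63)] [([348, 241], 0.69)]
right_pad [([232, 158], 0.6)] [([214, 184], 0.67)]
top [[456.14184575   0.         277.42641513]
 [  0.         456.14184575 210.43068108]
 [  0.           0.           1.        ]] [[-0.02457119 -0.99969016 -0.00397947  0.0138442 ]
 [-0.97885301  0.02486731 -0.20304777  0.63196314]
 [ 0.20308382 -0.0010938  -0.97916075  0.84060302]
 [ 0.          0.          0.          1.        ]]
tin [([387, 209], 0.9)] [([186, 236], 0.73), ([381, 209], 0.7)]
left_press [([187, 244], 0.82)] [([187, 237], 0.84), ([397, 207], 0.62)]
right_press [([384, 211], 0.85)] []
left_pad [([156, 275], 0.73), ([386, 207], 0.54)] [([168, 253], 0.85), ([384, 209], 0.65)]
right_pad [([403, 236], 0.73)] [([395, 208], 0.84)]
1.1 [ 9.86269375e-01  1.65144541e-01  1.56172712e-05 -6.31555005e-06] [0.33204734 0.29795572 0.27430674]
```

View pics/scene0.png

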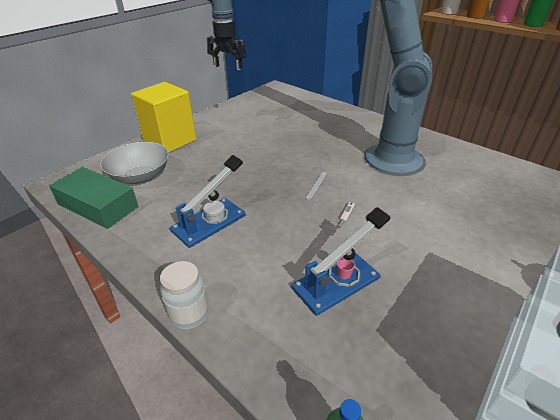

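View pics/top0.png

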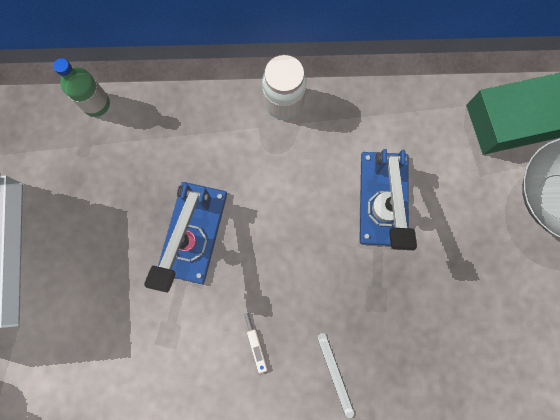

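```bash
cat > fit.py <<'E'
from bench import *
import numpy as np
from scipy.optimize import least_squares
def proj(c,p):
    P=camera_params(c);q=P["camera_from_world"]@np.r_[p,1];u=P["K"]@q[:3];return u[:2]/u[2]
def padl(a,n=12.,s=190.): # press-frame point on arm; a above level
    return np.array([90-s*np.cos(a)+n*np.sin(a),0,79+s*np.sin(a)+n*np.cos(a)])/1000
def W(p,l): 
    c,s=np.cos(p[2]),np.sin(p[2]); return np.array([p[0]+c*l[0]-s*l[1],p[1]+s*l[0]+c*l[1],p[3]+l[2]])
E
python3 - <<'E'
from fit import *
L=lambda x,y,z:np.array([x,y,z])/1000
# (cam, local pt fn of offset, pixel); image left = +y
ob=[("top",lambda o:L(100+o,50,16),(362,152)),("top",lambda o:L(100+o,-50,16),(409,151)),("top",lambda o:L(-100+o,50,16),(360,244)),("top",lambda o:L(-100+o,-50,16),(408,247)),
("top",lambda o:padl(.4),(403,237)),("scene",lambda o:padl(.4),(234,161)),("scene",lambda o:L(0,0,48),(214,207)),("scene",lambda o:L(0,0,0),(212,222)),("top",lambda o:L(0,0,0),(384,211)),
("scene",lambda o:L(-100+o,50,16),(245,213)),("scene",lambda o:L(100+o,50,16),(192,243)),("scene",lambda o:L(100+o,-50,16),(171,227))]
f=lambda p:np.concatenate([proj(c,W(p,l(p[4]*1000)))-u for c,l,u in ob])
r=least_squares(f,[.6,-.2,0,0,0],loss="soft_l1");print(r.x.round(4));print(f(r.x).reshape(-1,2).round(1))
p=r.x; print(W(p,padl(.4)),W(p,padl(-.02)))
E
```

```text
[ 0.6392 -0.2269 -0.0841 -0.0033  0.0239]
[[-0.   0. ]
 [-0.5  3.6]
 [-0.1  0. ]
 [ 0.3 -0.1]
 [ 0.1  0. ]
 [-1.9  0.9]
 [-0.5 -0.2]
 [ 3.5 -2.5]
 [-1.2  0. ]
 [ 0.8 -1.3]
 [-4.   1.7]
 [-2.2 -0.3]]
[ 0.55918697 -0.22020362  0.16075519] [ 0.53938375 -0.21853472  0.08391083]
```

```bash
cat >> fit.py <<'E'
from scipy.spatial.transform import Rotation as R
p=np.array([0.6392,-0.2269,-0.0841,0.0,0.0])
def pose(a,h,sgn=1,tilt=1.0,tip=.019):
    """TCP pose with the fingertip h above the pad centre at arm angle a above level"""
    n=np.array([np.sin(a),0,np.cos(a)]); pt=W(p,padl(a)+h*n)
    t=a*tilt; m=np.array([np.sin(t),0,np.cos(t)])
    Rz=R.from_euler("z",p[2]).as_matrix(); z=-Rz@m; y=sgn*Rz[:,1]; x=np.cross(y,z)
    return pt-z*tip, R.from_matrix(np.c_[x,y,z]).as_quat()
E
python3 - <<'E'
from fit import *
P=camera_params("scene");M=P["camera_from_world"];K=P["K"]
for uv in [(172,150),(150,140),(195,130)]:
    d=M[:3,:3].T@np.linalg.inv(K)@np.r_[uv,1];c=-M[:3,:3].T@M[:3,3];print(uv,(c-d*c[2]/d[2]).round(3))
print(R.from_quat(read_tcp_rot()).as_matrix().round(2))
for s in (1,-1):
  for t in (0,.5,1):
    for a,h in ((.4,.06),(.4,0),(-.06,0)):
      q=inverse_kinematics(*pose(a,h,s,t));print(s,t,a,h,None if q is None else np.round(q,2))
q=read_eef_pos();
for z in (.4,.45):print(inverse_kinematics([q[0],q[1],z],read_tcp_rot()))
E
```

```text
(172, 150) [ 0.487 -0.656  0.   ]
(150, 140) [ 0.498 -0.786  0.   ]
(195, 130) [ 0.329 -0.718  0.   ]
[[ 0.95  0.33  0.  ]
 [ 0.33 -0.95  0.  ]
 [ 0.   -0.   -1.  ]]
1 0 0.4 0.06 [ 0.76  0.41 -0.58  1.65  0.24  1.15  1.61]
1 0 0.4 0 [ 0.77  0.42 -0.57  1.76  0.26  1.04  1.59]
1 0 -0.06 0 [ 0.76  0.5  -0.55  1.86  0.33  0.88  1.54]
1 0.5 0.4 0.06 [ 0.7   0.53 -0.59  1.5   0.3   1.4   1.55]
1 0.5 0.4 0 [ 0.72  0.55 -0.58  1.6   0.32  1.29  1.54]
1 0.5 -0.06 0 [ 0.77  0.48 -0.55  1.88  0.32  0.84  1.55]
1 1 0.4 0.06 [ 0.64  0.67 -0.59  1.34  0.35  1.64  1.52]
1 1 0.4 0 [ 0.66  0.68 -0.58  1.45  0.36  1.53  1.51]
1 1 -0.06 0 [ 0.78  0.47 -0.55  1.9   0.32  0.8   1.56]
-1 0 0.4 0.06 [ 0.46  0.35 -0.2   1.67  0.08  1.13 -1.42]
-1 0 0.4 0 [ 0.47  0.37 -0.2   1.77  0.08  1.01 -1.41]
-1 0 -0.06 0 [ 0.46  0.44 -0.18  1.87  0.1   0.84 -1.42]
-1 0.5 0.4 0.06 [ 0.41  0.47 -0.18  1.51  0.12  1.36 -1.45]
-1 0.5 0.4 0 [ 0.42  0.48 -0.18  1.62  0.12  1.25 -1.45]
-1 0.5 -0.06 0 [ 0.47  0.43 -0.18  1.89  0.1   0.8  -1.41]
-1 1 0.4 0.06 [ 0.37  0.6  -0.17  1.36  0.15  1.59 -1.47]
-1 1 0.4 0 [ 0.38  0.61 -0.16  1.47  0.15  1.47 -1.47]
-1 1 -0.06 0 [ 0.48  0.42 -0.18  1.92  0.09  0.76 -1.4 ]
[ 1.13424068  0.30135906  0.05362105  1.39941259 -0.01607671  1.44125053
 -0.05146053]
[ 1.13175494  0.2929009   0.05796343  1.31129225 -0.01676955  1.53787403
 -0.05118016]
```

```bash
python3 - <<'E'
from fit import *
import cv2
e=read_eef_pos(); movel([e[0],e[1],.36],speed=.25)
move_gripper(0.0)
P,Q=pose(.4,.06,-1); move_ptp(P,Q)
print(read_time_s(),read_eef_pos()-P,read_ft_force(),read_finger_gap())
for c in ["scene","wrist"]:
    im=read_camera(c); print(c,[(np.round(d["at"]),round(d["confidence"],2)) for d in tip_of(c,"right_pad")], proj(c,W(p,padl(.4))))
    if c=="scene": im=cv2.resize(im[90:270,130:330],None,fx=3,fy=3)
    cv2.imwrite(f"pics/{c}1.png",im[:,:,::-1])
a=cv2.imread("pics/scene1.png");b=cv2.imread("pics/wrist1.png")
b=cv2.resize(b,(400,300));a=cv2.resize(a,(400,360));b=cv2.copyMakeBorder(b,0,60,0,0,0)
cv2.imwrite("pics/both1.png",np.hstack([a,b]))
E
```

```text
4.4667 [-0.00054318 -0.00215065  0.00036689] [ 0.23786584 -0.70800599 -0.4038079 ] 8.461607143302387e-05
scene [(array([231., 161.]), 0.83)] [231.96700492 160.84906475]
wrist [(array([276., 230.]), 0.77)] [281.31095114 229.6108332 ]
```

View pics/both1.png

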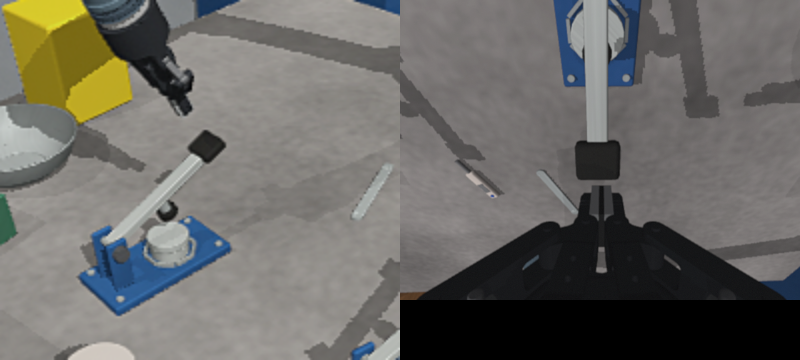

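```bash
cat >> fit.py <<'E'
def fn():  # push on the tool along world z
    return float(read_ft_force()[2])
E
python3 - <<'E'
from fit import *
import cv2, json
q0=fn()
movel(*pose(.4,.012,-1),speed=.06)
h=.012
while fn()-q0<2.0 and h>-.010:
    h-=.002; movel(*pose(.4,h,-1),speed=.03)
print("contact h",h,fn()-q0,read_time_s())
if h>-.010:
    a=.4
    while a>-.0001 and fn()-q0<25:
        a-=.05; movel(*pose(a,h,-1),speed=.05); print(round(a,3),round(fn()-q0,1),end=" | ")
    while fn()-q0<28 and a>-.09:
        a-=.006; movel(*pose(a,h,-1),speed=.02); print(round(a,3),round(fn()-q0,1),end=" | ")
    pause(.2)
    json.dump([a,h,q0],open("st.json","w"))
    print(read_time_s(),read_ft_force(),read_eef_pos()-pose(a,h,-1)[0],read_eef_pos())
    for c in ["scene","wrist"]:
        im=read_camera(c)
        if c=="scene": im=im[90:270,130:330]
        cv2.imwrite(f"pics/{c}2.png",cv2.resize(im,(400,360))[:,:,::-1])
    cv2.imwrite("pics/both2.png",np.hstack([cv2.imread(f"pics/{c}2.png") for c in ("scene","wrist")]))
E
```

```text
contact h 0.0 2.1618973702871984 7.1167
0.35 3.5 | 0.3 4.3 | 0.25 5.1 | 0.2 6.1 | 0.15 6.2 | 0.1 8.1 | 0.05 7.5 | 0.0 7.3 | -0.05 45.9 | 10.3917 [-14.39850348   4.59336991  44.89539201] [ 0.00156386 -0.00015835  0.00852385] [ 0.53981003 -0.21854806  0.10898907]
```

View pics/both2.png

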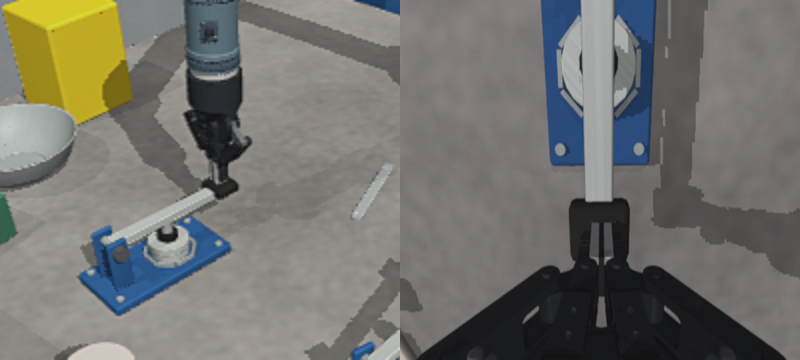

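```bash
python3 - <<'E'
from fit import *
import cv2, json
a,h,q0=json.load(open("st.json"))
pause(1.2); print(read_time_s(),fn()-q0)
for t in np.r_[-.03,-.01,np.arange(.04,.4,.05),.4]:
    movel(*pose(t,h,-1),speed=.025); print(round(float(t),3),round(fn()-q0,1),end=" | ")
print("\n",read_time_s())
movel(*pose(.4,h+.015,-1),speed=.012)
print(read_time_s(),fn()-q0)
movel(*pose(.4,.12,-1),speed=.12)
print(read_time_s(),fn()-q0)
read_camera("scene");im=read_camera("wrist");im2=read_camera("scene")[90:270,130:330];im3=read_camera("top")[120:300,130:430]
cv2.imwrite("pics/both3.png",np.hstack([cv2.resize(im2,(400,360),interpolation=2),cv2.resize(im,(400,360))])[:,:,::-1])
cv2.imwrite("pics/top3.png",cv2.resize(im3,(750,450))[:,:,::-1])
E
```

```text
11.6917 45.093513024117584
-0.03 29.5 | -0.01 12.0 | 0.04 8.2 | 0.09 7.2 | 0.14 6.0 | 0.19 4.3 | 0.24 5.4 | 0.29 4.5 | 0.34 4.4 | 0.39 5.0 | 0.4 4.6 | 
 16.8083
18.2083 1.613137536653745
19.2333 1.479087206612233
```

View pics/both3.png

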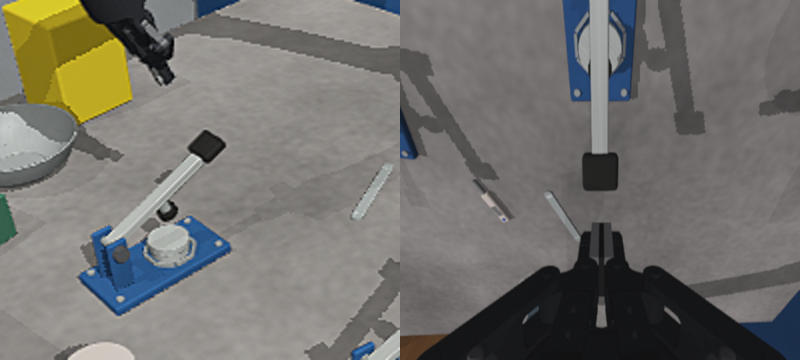

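```bash
python3 -c "
from bench import *
sign_off()"
```

```text
the job is handed in; nothing more can be done
```

I pressed the lid onto the tin, which was in the right press, and handed the job in at about 19 s of robot time. The left press, with the pink cup, was not touched.

- **Press:** I pushed the pad down with closed fingertips, following its arc. The force rose to about 7–8 N, then jumped to about 45 N at the hard stop. I held it there for about 1.3 s.
- **Release:** I let the arm up over about 5 s. Every reading on the way showed 4 N or more between the fingertips and the pad, so the arm stayed under the fingers. I then drew slowly off the pad at the raised stop.
- **Last pictures:** The arm is fully raised, the tin is in its nest with the lid looking lower than before, and the gripper is clear of everything. I judged the lid from the force jump and from the picture, not from a direct measurement.

**Readings that did not fit exactly:**
- At the bottom the fingertip read about 90 mm high, where 87 mm was expected. I put this down to a small height offset.
- The force sensor still read about 1.5 N with nothing touching, which I take to be drift.
- The 45 N at the stop went through the fingertips, not the gripper body. I took the 40 N limit to cover only the body and arm.

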